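Trip-test the collision guards of a diffractometer bench

ROBOT

A 6-joint arm with a two-finger parallel gripper is mounted at the origin on the work surface. World frame = base frame: x ahead of the robot, y to its left, z up, the work surface at z = 0. Lengths are in m, angles in rad, forces in N, time in s.
With the tool pointing down it reaches from about 0.35 to 0.85 m from the base axis. Payload 8.1 kg.
Tool frame: the origin (TCP) lies at the very end of the fingers, on their centre line; the grasp point (between the pads) lies 19 mm behind it (grip_depth is the distance from the TCP to the grasp point, in m); z points along the fingers, y is the direction in which the jaws open and shut (so a half turn about z gives the same grasp; the last joint's range is limited). The gripper opens to 85 mm and grips with 20 to 120 N. Pads are 22 mm wide; open, the fingers measure 114 mm over their backs; the gripper's body (76 mm by 85 mm) begins 54 mm behind the grasp point. The pads swing forward as they close: fully open they stand 13 mm farther back than shut.
Start: joints at [-0.085, 0.13, 1.488, -0, 1.523, -0.085], TCP at [0.6, 0, 0.231] pointing down, gripper open.
Joint ranges: [-2.96, 2.96], [-0.89, 2.26], [0.02, 2.5], [-1.34, 4.48], [0, 2.73], [-2.66, 2.66]. Speed limits (rad/s): [2.39, 2.39, 2.79, 3.14, 3.14, 3.14].

INTERFACE

Orientations are given as a rotation vector (axis times angle).
In Python, from workcell import * gives the robot as it stands. The module is installed in compiled form; this text tells all that it offers.
- The arm moves only by the shell command python3 -m creep 'ROWS' [FORCE]. ROWS is JSON, a list of rows, each an object with "fingers": the finger opening in m, from 0 to 0.0854; "slide": the shift along the tool's x, y, z in m, a list of three; "delta_rot": the turn, a rotation vector about the tool's x, y, z in rad, a list of three. In form: [{"fingers": fingers, "slide": [x, y, z], "delta_rot": [wx, wy, wz]}, ...]. A call has 1 to 20 rows; each row is the pose to reach, as a shift and turn from the pose measured when the call began, along the tool's axes at that moment; what a row does not reach only later rows make up. A row lasts 1/10 s, in which the tool goes at most 50 mm and 8.59 degrees, less where a joint would pass 70% of its speed; a pose out of reach is approached as far as the arm can. A call with a gripper value outside its range is refused whole. The fingers move at their own pace and stop on an object; FORCE is the grip in N (left out, the last holds). Time passes only in rows, so rows that repeat a pose let the fingers close. It gives the time, the measured TCP pose, the force and the opening at its end, in the units of the state.
- observe(): the state, without advancing time (a new reading comes with each control period).
- grab_frame(name): name is "scene" or "side" or "wrist"; returns the picture (400x640x3 uint8, red, green, blue); there is no depth.
- get_calibration(name): a dict with "fx", "fy", "cx", "cy" (pixels), "extrinsics" (4x4, takes a point from world to camera coordinates); the wrist camera has in their place "mount" (4x4, takes a point from camera to tool coordinates, whose origin is the TCP and whose axes are the flange's). Camera axes: x right, y up, looking along -z (the intrinsics and any distortion apply to the point x, -y, -z); pixel columns grow to the right and rows downward; lengths in m; the calibration is good to about 2 mm. A picture is of the moment at which its call begins: read the wrist's pose just before it. get_calibration takes no time and is no camera call.
- hand_in(): hands the job in, once; it reports no verdict.
The state is a dict: "t": time; "qpos": joint angles; "qvel": joint speeds; "joint_efforts": joint torques, N m; "ee_pos": TCP position; "eef_rot": TCP orientation; "force": force on the tool from outside, world axes, zero at the start; "ft_torque": the same for the moment, N m; "gripper_width": finger opening in m.
Only numpy, scipy, OpenCV 4.12 (cv2) and the standard library are available. Lean on these libraries where they do the work, as an engineer would, in place of code of your own. Each camera call takes 0.05 s, during which the arm holds its last target.

TASK

Test the latching collision guards in this order: tap the round yellow pad on top of the white detector, then the one on the cold-gas nozzle (the upright aluminium cylinder with the blue band), then the one on the black camera, pressing each lightly with a fingertip until it has clearly sunk (at least 5 mm) and stays down. Do not press the pad of the blue shutter box, and do not pick up or shift anything on the bench. Finish with the hand clear.

Things in the scene. Friction and masses are not known exactly. Their poses are not given: they have to be found in the camera images.
- detector: The X-ray detector: a white box 120 x 110 mm, 130 mm tall, with grey side fins and a black frame with a grey-green square window on its front (-x) face. Fixed to the table. Origin on the table under the middle, z up; the pad is straight above it.
- detector_pad_top (a point): Round yellow pad, 36 mm in diameter, on top of the detector; this point is the centre of its flat top face, which faces straight up. As it starts the face stands 14 to 16 mm proud of the 52 mm wide black collar round it and is the highest part of the instrument, 161 mm (0 to 2 less) above the table. The point sinks with the pad.
- detector_pad (a joint): How far the pad of the detector has sunk, in m: about 0 (0 to 0.0015) at the start, 0.012 at its stop, where the collar, which is sprung, takes over: it gives way downwards by up to 12 mm under 6 to 13 N and comes back up when let go (this joint does not count the collar). It gives way under about 2.5 to 4 N of push from above and stays where it is left (no spring); it has latched once it is 0.005 or more down. Up to 20 N on the instrument still counts as light.
- nozzle: The cold-gas nozzle: an upright aluminium cylinder with a blue band, 58 mm in diameter, its top 215 mm above the table, with a thin brass tube pointing down from it, held by a steel post on a dark 110 mm square foot. Fixed to the table. Origin on the table under the cylinder's axis, z up; the pad is straight above it. The post (42 mm to +x) ends below the top of the cylinder.
- nozzle_pad_top (a point): Round yellow pad, 36 mm in diameter, on top of the cold-gas nozzle; this point is the centre of its flat top face, which faces straight up. As it starts the face stands 14 to 16 mm proud of the 52 mm wide black collar round it and is the highest part of the instrument, 246 mm (0 to 2 less) above the table. The point sinks with the pad.
- nozzle_pad (a joint): How far the pad of the cold-gas nozzle has sunk, in m: about 0 (0 to 0.0015) at the start, 0.012 at its stop, where the collar, which is sprung, takes over: it gives way downwards by up to 12 mm under 6 to 13 N and comes back up when let go (this joint does not count the collar). It gives way under about 2.5 to 4 N of push from above and stays where it is left (no spring); it has latched once it is 0.005 or more down. Up to 20 N on the instrument still counts as light.
- camera: The microscope camera: a black box 85 x 56 x 46 mm with a round lens (lens to -x, reaching 84 mm from the axis), on a steel post with a round 100 mm aluminium foot; the box's top is 154 mm above the table. It stands loose, about 0.6 to 1 kg. Origin on the table under the middle of the foot, z up; the pad is straight above it.
- camera_pad_top (a point): Round yellow pad, 36 mm in diameter, on top of the camera; this point is the centre of its flat top face, which faces straight up. As it starts the face stands 14 to 16 mm proud of the 52 mm wide black collar round it and is the highest part of the instrument, 185 mm (0 to 2 less) above the table. The point sinks with the pad.
- camera_pad (a joint): How far the pad of the camera has sunk, in m: about 0 (0 to 0.0015) at the start, 0.012 at its stop, where the collar, which is sprung, takes over: it gives way downwards by up to 12 mm under 6 to 13 N and comes back up when let go (this joint does not count the collar). It gives way under about 2.5 to 4 N of push from above and stays where it is left (no spring); it has latched once it is 0.005 or more down. Up to 20 N on the instrument still counts as light.
- shutter: The shutter box: a blue box 90 x 85 mm, 80 mm tall, with a brass tube 150 mm long running through it along its y. It stands loose, about 0.7 to 1.1 kg. To be left alone. Origin on the table under the middle, z up; its pad is straight above it.
- shutter_pad_top (a point): Round yellow pad, 36 mm in diameter, on top of the shutter box; this point is the centre of its flat top face, which faces straight up. As it starts the face stands 14 to 16 mm proud of the 52 mm wide black collar round it and is the highest part of the instrument, 111 mm (0 to 2 less) above the table. The point sinks with the pad.
- shutter_pad (a joint): How far the pad of the shutter box has sunk, in m: about 0 (0 to 0.0015) at the start, 0.012 at its stop, where the collar, which is sprung, takes over: it gives way downwards by up to 12 mm under 6 to 13 N and comes back up when let go (this joint does not count the collar). It gives way under about 2.5 to 4 N of push from above and stays where it is left (no spring); it has latched once it is 0.005 or more down. Up to 20 N on the instrument still counts as light.
- puck: Bystander: aluminium sample disc 66 mm in diameter, 20 mm tall, loose; origin under its middle.
- goniohead: Bystander: small steel and brass goniometer head about 36 mm wide, 58 mm tall, loose; origin under its middle.
- beaker: Bystander: empty glass beaker 60 mm in diameter, 80 mm tall, loose; origin under its middle.
- vial: Bystander: amber vial with a blue cap, 28 mm in diameter, 50 mm tall, loose; origin under its middle.
- driver: Bystander: black-handled screwdriver 170 mm long lying on the table along its x, loose.
- tray: Bystander: grey divided tray 100 x 130 mm, 30 mm tall, loose; origin under its middle.
- jar: Bystander: glass jar with a white cap, 50 mm in diameter, 60 mm tall, loose; origin under its middle.
There are look-alikes about, which are no part of the job. What is shaped like the detector but pink or purple is not meant. Leave any orange look-alike of the camera alone.

How it is judged:
By the outcome, as a careful person would: the job done as asked, in the order asked, and still so for the second after the job is handed in, with the robot touching nothing.
It also fails if it takes over 48 s, if anything falls off the work surface, if the arm or the gripper's body presses on something with over 40 N, if the wrist force passes 120 N, or if a joint passes its speed limit or range.

## Working session

There is one attempt and no reset: what is moved stays moved. The work goes in short steps, Python scripts to look and compute and a shell command to move; the robot and the scene stay as the last step left them, time stands still between calls to the robot, and variables do not carry over. Pictures are saved under pics/ and viewed, and the job is handed in when it is done.

```bash
mkdir -p pics; python3 - <<'E'
from workcell import *
import cv2
s=observe(); print(s)
for n in ["scene","side","wrist"]:
    im=grab_frame(n); cv2.imwrite(f"pics/{n}0.png",im[:,:,::-1]); 
    c=get_calibration(n); print(n,c)
E
```

```text
{'t': 0.0, 'qpos': array([-8.54082049e-02,  1.31174998e-01,  1.48930705e+00,  2.40487252e-05,
        1.52300089e+00, -8.53981517e-02]), 'qvel': array([ 0.00029385, -0.00175819,  0.00032261, -0.00060659, -0.00099527,
       -0.00016846]), 'joint_efforts': array([-1.90700346e-03, -5.69404185e+01, -5.00557995e+01, -2.19391650e-04,
        1.44415747e-02,  7.24149572e-05]), 'ee_pos': array([5.99437394e-01, 7.43827336e-05, 2.30220924e-01]), 'eef_rot': array([-2.22042027e+00, -2.22039535e+00,  1.88310433e-03]), 'force': array([ 0.02400357, -0.72083693,  0.65448504]), 'ft_torque': array([ 0.02879151, -0.01387348, -0.02663544]), 'gripper_width': 0.08566270796423034}
scene {'fx': 433.0835837137241, 'fy': 433.0835837137241, 'cx': 315.32721782772916, 'cy': 193.93268827892115, 'extrinsics': array([[-0.46178451,  0.88698597,  0.00330924,  0.28256608],
       [-0.57315312, -0.30123938,  0.76206977,  0.15823717],
       [ 0.67694207,  0.35001532,  0.64748646, -1.78900654],
       [ 0.        ,  0.        ,  0.        ,  1.        ]])}
side {'fx': 510.6044816796002, 'fy': 510.6044816796002, 'cx': 322.33999637283586, 'cy': 199.03356223957337, 'extrinsics': array([[-0.88450619, -0.46603573,  0.02143596,  0.43455757],
       [ 0.30090141, -0.53477277,  0.78960524, -0.31822698],
       [-0.35652088,  0.70486083,  0.61324063, -1.16419927],
       [ 0.        ,  0.        ,  0.        ,  1.        ]])}
wrist {'fx': 313.37609593594897, 'fy': 313.37609593594897, 'cx': 318.1903079653292, 'cy': 202.795619812241, 'mount': array([[ 8.21721009e-04,  9.55833926e-01,  2.93906160e-01,
         7.47693164e-02],
       [ 9.99998785e-01, -3.96086669e-04, -1.50771571e-03,
         7.18440765e-04],
       [-1.32471352e-03,  2.93907041e-01, -9.55833090e-01,
        -1.43342276e-01],
       [ 0.00000000e+00,  0.00000000e+00,  0.00000000e+00,
         1.00000000e+00]])}
```

View pics/scene0.png

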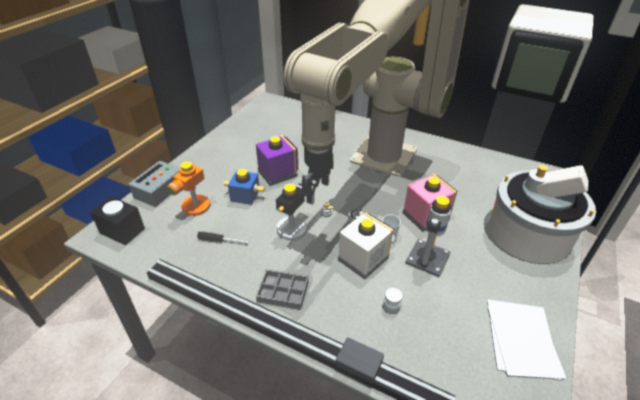

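View pics/side0.png

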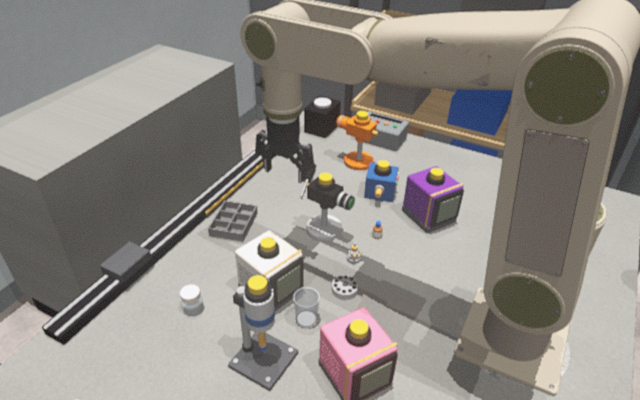

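View pics/wrist0.png

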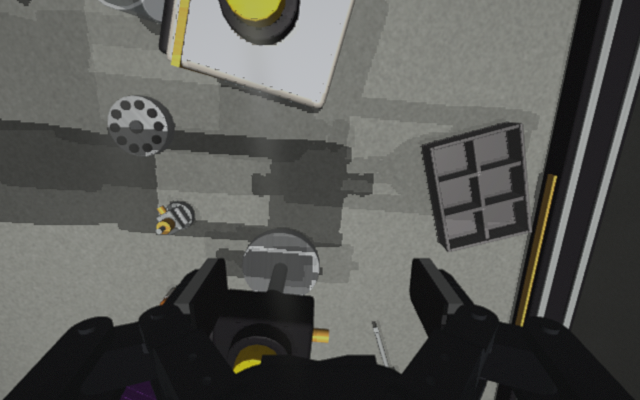

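Candidates for yellow pads in the scene view: white detector (367,226), pink look-alike (433,183), purple look-alike (275,143), nozzle (442,203), black camera (290,190), orange look-alike (187,168), blue shutter (242,175), and a gold part on the rotary stage (542,170). I choose white, then nozzle, then black. Next I measure them and check each in a crop.

```bash
cat > h.py <<'E'
import numpy as np, cv2
from workcell import *
from scipy.spatial.transform import Rotation as R
def ray(n,px,s=None):
    c=get_calibration(n)
    d=np.array([(px[0]-c["cx"])/c["fx"],-(px[1]-c["cy"])/c["fy"],-1.])
    if n=="wrist":
        Rt=R.from_rotvec(s["eef_rot"]).as_matrix(); M=c["mount"]
        return s["ee_pos"]+Rt@M[:3,3], Rt@M[:3,:3]@d
    E=c["extrinsics"]; return -E[:3,:3].T@E[:3,3], E[:3,:3].T@d
def plane(n,px,z,s=None):
    o,d=ray(n,px,s); return o+d*(z-o[2])/d[2]
def blobs(im,amin=25):
    h=cv2.cvtColor(im,cv2.COLOR_RGB2HSV)
    m=cv2.inRange(h,(22,150,90),(34,255,255))
    n,l,st,ce=cv2.connectedComponentsWithStats(m)
    return [(ce[i].round(1),st[i]) for i in range(1,n) if st[i][4]>=amin]
E
python3 - <<'E'
from h import *
H=dict(det=.160,noz=.245,cam=.184,shu=.110)
for n,exp in [("scene",dict(det=(367,226),noz=(442,203),cam=(290,190),shu=(242,175),pink=(433,183))),("side",dict(det=(268,244),noz=(258,285),cam=(326,180),shu=(382,167),pink=(358,330)))]:
    im=cv2.cvtColor(cv2.imread(f"pics/{n}0.png"),cv2.COLOR_BGR2RGB)
    B=blobs(im)
    for k,e in exp.items():
        b=min(B,key=lambda b:np.hypot(*(b[0]-e)))
        print(n,k,b[0],b[1],plane(n,b[0],H.get(k,.16)-.007).round(4))
a=cv2.imread("pics/scene0.png")[150:290,260:480]; b=cv2.imread("pics/side0.png")[150:390,210:410]
a=cv2.resize(a,None,fx=2,fy=2,interpolation=2); b=cv2.resize(b,None,fx=1.7,fy=1.7,interpolation=2)
o=np.zeros((410,785,3),np.uint8); o[:280,:440]=a; o[:b.shape[0],441:441+b.shape[1]]=b[:410,:344]; cv2.imwrite("pics/crop0.png",o)
E
```

```text
scene det [366.9 223.7] [361 220  12   8  76] [0.5572 0.1406 0.153 ]
scene noz [442.4 201.6] [436 197  13  11 107] [0.4612 0.321  0.238 ]
scene cam [289.6 188.4] [285 185  11   8  73] [ 0.5469 -0.1247  0.177 ]
scene shu [241.7 172.9] [238 170   9   7  49] [ 0.4751 -0.3645  0.103 ]
scene pink [433.4 181.6] [428 178  11   9  76] [0.2736 0.2581 0.153 ]
side det [267.7 243. ] [261 239  15  10 107] [0.5646 0.1377 0.153 ]
side noz [257.2 282.6] [248 276  19  14 197] [0.4698 0.3155 0.238 ]
side cam [325.  178.1] [319 174  13  10  99] [ 0.5536 -0.1251  0.177 ]
side shu [382.9 165. ] [378 161  11   9  75] [ 0.4803 -0.3632  0.103 ]
side pink [358.6 327.7] [350 321  18  15 208] [0.2809 0.2555 0.153 ]
```

View pics/crop0.png

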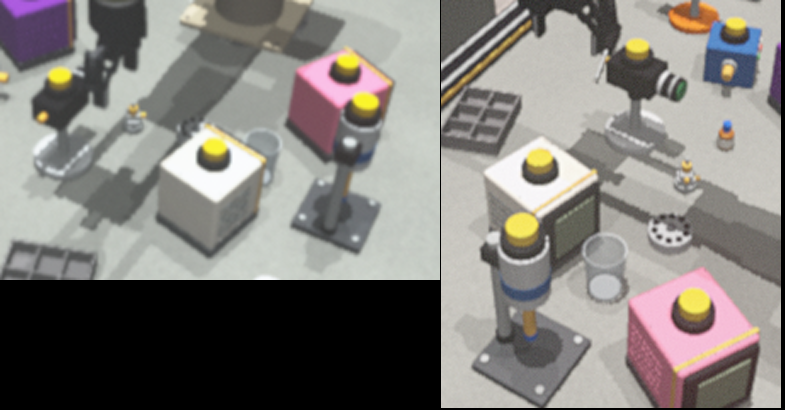

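```bash
python3 - <<'E'
from h import *
P=dict(det=((366.9,223.7),(267.7,243)),noz=((442.4,201.6),(257.2,282.6)),cam=((289.6,188.4),(325,178.1)),shu=((241.7,172.9),(382.9,165)))
H=dict(det=.160,noz=.245,cam=.184,shu=.110)
for k,(a,b) in P.items():
    (o1,d1),(o2,d2)=ray("scene",a),ray("side",b)
    t,*_=np.linalg.lstsq(np.c_[d1,-d2],o2-o1,rcond=None)
    p,q=o1+d1*t[0],o2+d2*t[1]
    print(k,((p+q)/2).round(4),np.linalg.norm(p-q).round(4),plane("scene",a,H[k]).round(4),plane("side",b,H[k]).round(4))
E
```

```text
det [0.5617 0.142  0.1577] 0.0002 [0.5641 0.1428 0.16  ] [0.5602 0.1439 0.16  ]
noz [0.4668 0.3208 0.2434] 0.0021 [0.4697 0.3219 0.245 ] [0.4658 0.3207 0.245 ]
cam [ 0.5514 -0.1216  0.1807] 0.0015 [ 0.5542 -0.1203  0.184 ] [ 0.5492 -0.1163  0.184 ]
shu [ 0.479  -0.3609  0.1058] 0.002 [ 0.4823 -0.3586  0.11  ] [ 0.4768 -0.3533  0.11  ]
```

```bash
python3 -m creep '[{"fingers":0,"slide":[0.04,-0.01,-0.01],"delta_rot":[0,0,0]},{"fingers":0,"slide":[0.08,-0.02,-0.01],"delta_rot":[0,0,0]},{"fingers":0,"slide":[0.12,-0.03,-0.01],"delta_rot":[0,0,0]},{"fingers":0,"slide":[0.142,-0.038,-0.01],"delta_rot":[0,0,0]},{"fingers":0,"slide":[0.142,-0.038,0.01],"delta_rot":[0,0,0]},{"fingers":0,"slide":[0.142,-0.038,0.02],"delta_rot":[0,0,0]},{"fingers":0,"slide":[0.142,-0.038,0.02],"delta_rot":[0,0,0]}]' 20
python3 - <<'E'
from h import *
s=observe(); im=grab_frame("wrist"); cv2.imwrite("pics/w1.png",im[:,:,::-1]); print(s["t"],s["ee_pos"],s["eef_rot"],s["force"],s["gripper_width"])
for c,st in blobs(im,100): print(c,st,plane("wrist",c,.16,s),plane("wrist",c,.245,s))
E
```

```text
t: 0.85
ee_pos: [0.5601, 0.1416, 0.2079]
eef_rot: [-2.219, -2.219, 0.007]
force: [0.0, 0.9, 0.4]
gripper_width: -0.0001
0.85 [0.56009836 0.14162615 0.20792444] [-2.21892435 -2.21881059  0.00735973] [0.01081354 0.85706491 0.37171127] -0.0001356340393729248
[319.3 204.8] [305 201  33   8 190] [0.56154647 0.15621161 0.16      ] [0.56159789 0.18301387 0.245     ]
[328.1 237.9] [302 225  45  22 443] [0.56740684 0.13327594 0.16      ] [0.56485305 0.17027419 0.245     ]
[565.1 335.7] [554 296  24  80 229] [0.74149862 0.05622713 0.16      ] [0.6615528  0.12747721 0.245     ]
```

View pics/w1.png

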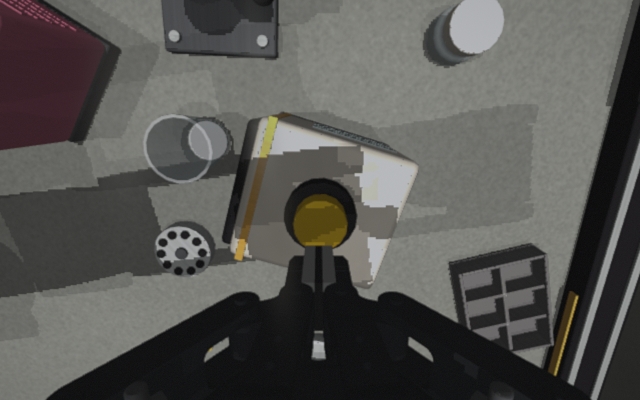

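The wrist picture shows the white detector's pad as a circle at about (320,221), which is about (0.562, 0.145). That agrees with the two-view measurement, and the closed fingertips are above it. Pressing next.

```bash
python3 -m creep '[{"fingers":0,"slide":[0.002,0.001,0.02],"delta_rot":[0,0,0]},{"fingers":0,"slide":[0.002,0.001,0.036],"delta_rot":[0,0,0]},{"fingers":0,"slide":[0.002,0.001,0.043],"delta_rot":[0,0,0]},{"fingers":0,"slide":[0.002,0.001,0.046],"delta_rot":[0,0,0]},{"fingers":0,"slide":[0.002,0.001,0.048],"delta_rot":[0,0,0]},{"fingers":0,"slide":[0.002,0.001,0.05],"delta_rot":[0,0,0]},{"fingers":0,"slide":[0.002,0.001,0.052],"delta_rot":[0,0,0]},{"fingers":0,"slide":[0.002,0.001,0.053],"delta_rot":[0,0,0]},{"fingers":0,"slide":[0.002,0.001,0.053],"delta_rot":[0,0,0]}]'
```

```text
t: 1.8
ee_pos: [0.562, 0.1434, 0.1567]
eef_rot: [-2.221, -2.22, 0.004]
force: [0.9, -1.7, 2.0]
gripper_width: 0.0003
```

```bash
python3 -m creep '[{"fingers":0,"slide":[0,0,0.002],"delta_rot":[0,0,0]},{"fingers":0,"slide":[0,0,0.004],"delta_rot":[0,0,0]},{"fingers":0,"slide":[0,0,0.005],"delta_rot":[0,0,0]},{"fingers":0,"slide":[0,0,0.006],"delta_rot":[0,0,0]},{"fingers":0,"slide":[0,0,0.006],"delta_rot":[0,0,0]}]'
```

```text
t: 2.3
ee_pos: [0.562, 0.1434, 0.1505]
eef_rot: [-2.221, -2.219, 0.004]
force: [0.4, 0.4, 1.1]
gripper_width: -0.0003
```

```bash
python3 -m creep '[{"fingers":0,"slide":[0,0,0.001],"delta_rot":[0,0,0]},{"fingers":0,"slide":[0,0,0.002],"delta_rot":[0,0,0]},{"fingers":0,"slide":[0,0,0.002],"delta_rot":[0,0,0]}]'
python3 - <<'E'
from h import *
s=observe();print(s["force"],s["ee_pos"])
for n in["wrist","side"]:
    im=grab_frame(n); cv2.imwrite(f"pics/{n}2.png",im[:,:,::-1])
a=cv2.imread("pics/wrist2.png")[150:350,200:440];b=cv2.imread("pics/side2.png")[190:330,200:340]
o=np.zeros((400,800,3),np.uint8);o[:,:400]=cv2.resize(a[:,20:220],(400,400));o[:,400:]=cv2.resize(b,(400,400),interpolation=2);cv2.imwrite("pics/crop2.png",o)
E
```

```text
t: 2.6
ee_pos: [0.5621, 0.1435, 0.1487]
eef_rot: [-2.221, -2.22, 0.004]
force: [-1.8, -0.5, 6.1]
gripper_width: 0.0003
[-1.81963558 -0.5253054   6.05358017] [0.56209501 0.14346238 0.14874777]
```

View pics/crop2.png

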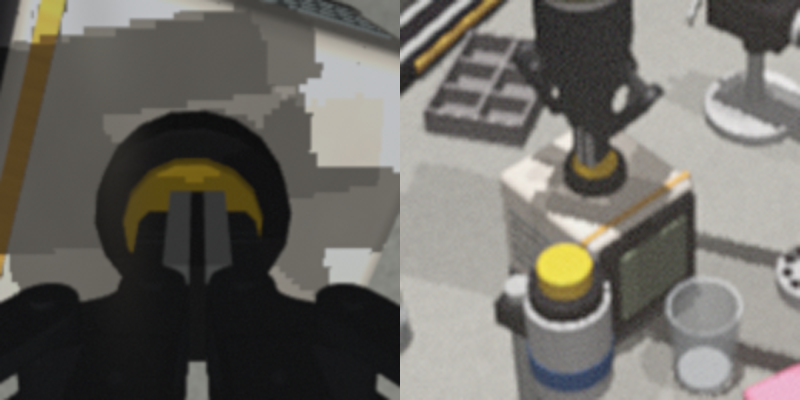

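The pad has sunk: the fingertip is in the middle of it at z=0.149, about 11 mm down, with 6 N starting to build. Lift and go to the nozzle.

```bash
python3 -m creep '[{"fingers":0,"slide":[0,0,-0.03],"delta_rot":[0,0,0]},{"fingers":0,"slide":[0,0,-0.08],"delta_rot":[0,0,0]},{"fingers":0,"slide":[0,0,-0.13],"delta_rot":[0,0,0]},{"fingers":0,"slide":[0.03,-0.016,-0.145],"delta_rot":[0,0,0]},{"fingers":0,"slide":[0.07,-0.038,-0.145],"delta_rot":[0,0,0]},{"fingers":0,"slide":[0.11,-0.059,-0.145],"delta_rot":[0,0,0]},{"fingers":0,"slide":[0.15,-0.08,-0.145],"delta_rot":[0,0,0]},{"fingers":0,"slide":[0.177,-0.095,-0.145],"delta_rot":[0,0,0]},{"fingers":0,"slide":[0.177,-0.095,-0.14],"delta_rot":[0,0,0]},{"fingers":0,"slide":[0.177,-0.095,-0.14],"delta_rot":[0,0,0]}]'
python3 - <<'E'
from h import *
s=observe();print(s["force"],s["ee_pos"],s["eef_rot"])
for n in["wrist","side"]:
    im=grab_frame(n); cv2.imwrite(f"pics/{n}3.png",im[:,:,::-1])
a=cv2.imread("pics/wrist3.png")[100:400,120:520];b=cv2.imread("pics/side3.png")[190:390,200:400]
o=np.zeros((400,800,3),np.uint8);o[:300,:400]=a;o[:,400:]=cv2.resize(b,(400,400),interpolation=2);cv2.imwrite("pics/crop3.png",o)
E
```

```text
t: 3.7
ee_pos: [0.4668, 0.3208, 0.2878]
eef_rot: [-2.219, -2.221, 0.006]
force: [0.7, -0.6, -0.4]
gripper_width: -0.0002
[ 0.66917844 -0.55359845 -0.37924326] [0.46679943 0.32081    0.28780712] [-2.21858355 -2.22147821  0.00649032]
```

View pics/crop3.png

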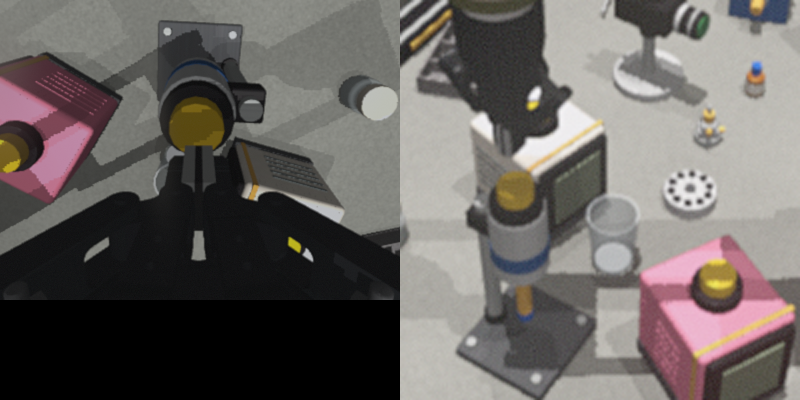

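Nozzle pad in the wrist view is at about (316,225), ahead of the fingertips by a few mm, as it was at the detector. Pressing.

```bash
python3 -m creep '[{"fingers":0,"slide":[0.003,-0.001,0.02],"delta_rot":[0,0,0]},{"fingers":0,"slide":[0.003,-0.001,0.034],"delta_rot":[0,0,0]},{"fingers":0,"slide":[0.003,-0.001,0.04],"delta_rot":[0,0,0]},{"fingers":0,"slide":[0.003,-0.001,0.042],"delta_rot":[0,0,0]},{"fingers":0,"slide":[0.003,-0.001,0.044],"delta_rot":[0,0,0]},{"fingers":0,"slide":[0.003,-0.001,0.046],"delta_rot":[0,0,0]},{"fingers":0,"slide":[0.003,-0.001,0.048],"delta_rot":[0,0,0]},{"fingers":0,"slide":[0.003,-0.001,0.05],"delta_rot":[0,0,0]},{"fingers":0,"slide":[0.003,-0.001,0.051],"delta_rot":[0,0,0]},{"fingers":0,"slide":[0.003,-0.001,0.051],"delta_rot":[0,0,0]}]'
```

```text
t: 4.8
ee_pos: [0.4668, 0.3228, 0.2376]
eef_rot: [-2.222, -2.219, 0.004]
force: [1.5, 0.2, 1.4]
gripper_width: -0.0001
```

```bash
python3 -m creep '[{"fingers":0,"slide":[0,0,0.001],"delta_rot":[0,0,0]},{"fingers":0,"slide":[0,0,0.002],"delta_rot":[0,0,0]},{"fingers":0,"slide":[0,0,0.003],"delta_rot":[0,0,0]},{"fingers":0,"slide":[0,0,0.0035],"delta_rot":[0,0,0]},{"fingers":0,"slide":[0,0,0.0035],"delta_rot":[0,0,0]}]'
```

```text
t: 5.3
ee_pos: [0.4668, 0.3229, 0.2341]
eef_rot: [-2.222, -2.219, 0.004]
force: [1.5, -1.0, 3.2]
gripper_width: -0.0003
```

```bash
python3 -m creep '[{"fingers":0,"slide":[0,0,0.001],"delta_rot":[0,0,0]},{"fingers":0,"slide":[0,0,0.001],"delta_rot":[0,0,0]}]'
python3 - <<'E'
from h import *
for n in["wrist","side"]:
    im=grab_frame(n); cv2.imwrite(f"pics/{n}4.png",im[:,:,::-1])
a=cv2.imread("pics/wrist4.png")[100:400,120:520];b=cv2.imread("pics/side4.png")[190:390,200:400]
o=np.zeros((400,800,3),np.uint8);o[:300,:400]=a;o[:,400:]=cv2.resize(b,(400,400),interpolation=2);cv2.imwrite("pics/crop4.png",o)
E
```

```text
t: 5.5
ee_pos: [0.4668, 0.3229, 0.2335]
eef_rot: [-2.222, -2.219, 0.004]
force: [-0.8, -2.3, 4.9]
gripper_width: 0.0002
```

View pics/crop4.png

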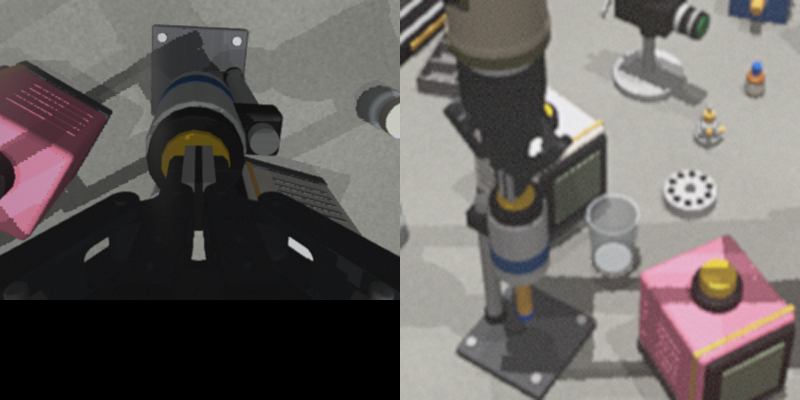

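The nozzle pad is sunk nearly level with its collar (z=0.2335). Lift and travel to the black camera.

```bash
python3 -m creep '[{"fingers":0,"slide":[0,0,-0.03],"delta_rot":[0,0,0]},{"fingers":0,"slide":[0,0,-0.055],"delta_rot":[0,0,0]},{"fingers":0,"slide":[-0.04,0.008,-0.055],"delta_rot":[0,0,0]},{"fingers":0,"slide":[-0.08,0.016,-0.055],"delta_rot":[0,0,0]},{"fingers":0,"slide":[-0.12,0.024,-0.055],"delta_rot":[0,0,0]},{"fingers":0,"slide":[-0.16,0.032,-0.055],"delta_rot":[0,0,0]},{"fingers":0,"slide":[-0.2,0.04,-0.055],"delta_rot":[0,0,0]},{"fingers":0,"slide":[-0.24,0.048,-0.05],"delta_rot":[0,0,0]},{"fingers":0,"slide":[-0.28,0.056,-0.04],"delta_rot":[0,0,0]},{"fingers":0,"slide":[-0.32,0.064,-0.03],"delta_rot":[0,0,0]},{"fingers":0,"slide":[-0.36,0.072,-0.02],"delta_rot":[0,0,0]},{"fingers":0,"slide":[-0.4,0.08,-0.01],"delta_rot":[0,0,0]},{"fingers":0,"slide":[-0.43,0.084,0],"delta_rot":[0,0,0]},{"fingers":0,"slide":[-0.444,0.084,0.005],"delta_rot":[0,0,0]},{"fingers":0,"slide":[-0.444,0.084,0.008],"delta_rot":[0,0,0]},{"fingers":0,"slide":[-0.444,0.084,0.008],"delta_rot":[0,0,0]}]'
python3 - <<'E'
from h import *
s=observe();print(s["force"],s["ee_pos"],s["eef_rot"])
for n in["wrist","side"]:
    im=grab_frame(n); cv2.imwrite(f"pics/{n}5.png",im[:,:,::-1])
    for c,st in blobs(im,40): print(n,c,st)
a=cv2.imread("pics/wrist5.png")[100:400,120:520];b=cv2.imread("pics/side5.png")[100:300,200:400]
o=np.zeros((400,800,3),np.uint8);o[:300,:400]=a;o[:,400:]=cv2.resize(b,(400,400),interpolation=2);cv2.imwrite("pics/crop5.png",o)
E
```

```text
t: 7.2
ee_pos: [0.5499, -0.1202, 0.225]
eef_rot: [-2.22, -2.218, 0.003]
force: [-0.4, 0.3, 0.7]
gripper_width: 0.0
[-0.44495109  0.30853563  0.69107672] [ 0.54994772 -0.12019398  0.22497647] [-2.22049407 -2.21796435  0.00349697]
wrist [613.3 140.1] [589  60  49 166 518]
wrist [319.7 229.8] [ 293  208   55   47 1764]
wrist [570.6 297.1] [566 282  11  32  89]
wrist [ 30.6 369.4] [ 15 340  32  60 337]
side [361.7 114.4] [357 111  10   8  72]
side [383. 165.] [378 161  11   9  74]
side [436.4 173.1] [431 169  11  10  83]
side [325.2 178. ] [320 174  11  10  47]
side [267.7 245.6] [260 241  16  10 118]
side [257.4 286.4] [249 280  18  14 201]
side [358.7 327.6] [350 321  18  15 204]
```

View pics/crop5.png

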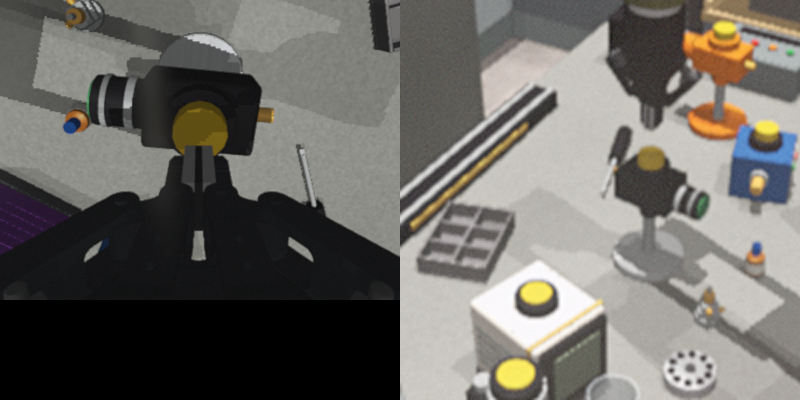

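View pics/side5.png

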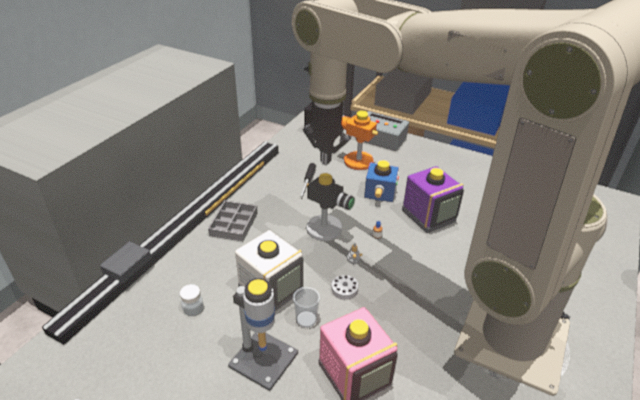

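```bash
python3 - <<'E'
from h import *
im=grab_frame("scene"); cv2.imwrite("pics/scene5.png",im[:,:,::-1])
for c,st in blobs(im,40): print(c,st)
o=np.zeros((600,800,3),np.uint8)
for j,t in enumerate("05"):
    a=cv2.imread(f"pics/side{t}.png"); b=cv2.imread(f"pics/scene{t}.png")
    o[j*300:j*300+300,:400]=cv2.resize(a[220:310,220:340],(400,300),interpolation=2)
    o[j*300:j*300+300,400:]=cv2.resize(b[180:270,340:460],(400,300),interpolation=2)
cv2.imwrite("pics/cmp5.png",o)
E
```

```text
[186.2 165.8] [181 162  11   8  64]
[241.8 173. ] [238 170   9   7  50]
[433.5 181.4] [428 178  11   8  72]
[441.6 203.4] [435 199  14   9  94]
[366.7 225.6] [361 222  12   8  83]
```

View pics/cmp5.png

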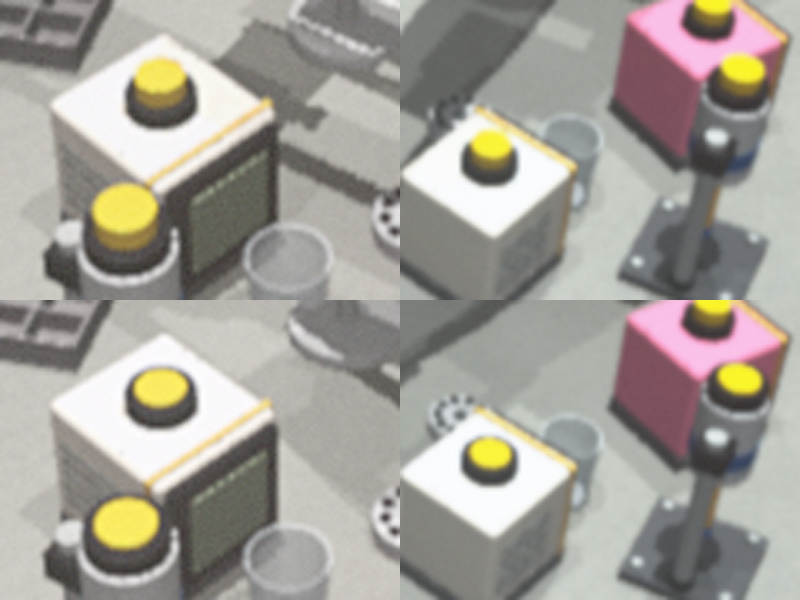

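Before (top) and after (bottom) show the detector and nozzle pads both clearly down, with the bench unchanged. The camera pad is at wrist pixel (320,228), just ahead of the fingertips. Pressing it.

```bash
python3 -m creep '[{"fingers":0,"slide":[0.002,0.001,0.02],"delta_rot":[0,0,0]},{"fingers":0,"slide":[0.002,0.001,0.033],"delta_rot":[0,0,0]},{"fingers":0,"slide":[0.002,0.001,0.038],"delta_rot":[0,0,0]},{"fingers":0,"slide":[0.002,0.001,0.04],"delta_rot":[0,0,0]},{"fingers":0,"slide":[0.002,0.001,0.042],"delta_rot":[0,0,0]},{"fingers":0,"slide":[0.002,0.001,0.044],"delta_rot":[0,0,0]},{"fingers":0,"slide":[0.002,0.001,0.046],"delta_rot":[0,0,0]},{"fingers":0,"slide":[0.002,0.001,0.048],"delta_rot":[0,0,0]},{"fingers":0,"slide":[0.002,0.001,0.049],"delta_rot":[0,0,0]},{"fingers":0,"slide":[0.002,0.001,0.049],"delta_rot":[0,0,0]}]'
```

```text
t: 8.35
ee_pos: [0.5517, -0.1179, 0.1772]
eef_rot: [-2.22, -2.222, 0.002]
force: [1.1, 0.3, 1.0]
gripper_width: -0.0002
```

```bash
python3 -m creep '[{"fingers":0,"slide":[0,0,0.001],"delta_rot":[0,0,0]},{"fingers":0,"slide":[0,0,0.002],"delta_rot":[0,0,0]},{"fingers":0,"slide":[0,0,0.003],"delta_rot":[0,0,0]},{"fingers":0,"slide":[0,0,0.004],"delta_rot":[0,0,0]},{"fingers":0,"slide":[0,0,0.004],"delta_rot":[0,0,0]}]'
```

```text
t: 8.85
ee_pos: [0.5518, -0.1179, 0.1731]
eef_rot: [-2.221, -2.222, 0.002]
force: [0.3, 1.0, 2.1]
gripper_width: 0.0003
```

Roughly 10 to 11 mm down. Lift straight up and check.

```bash
python3 -m creep '[{"fingers":0,"slide":[0,0,-0.02],"delta_rot":[0,0,0]},{"fingers":0,"slide":[0,0,-0.06],"delta_rot":[0,0,0]},{"fingers":0,"slide":[0,0,-0.1],"delta_rot":[0,0,0]},{"fingers":0,"slide":[0,0,-0.13],"delta_rot":[0,0,0]},{"fingers":0,"slide":[0,0,-0.13],"delta_rot":[0,0,0]}]'
python3 - <<'E'
from h import *
for n in["scene","side"]:
    im=grab_frame(n); cv2.imwrite(f"pics/{n}6.png",im[:,:,::-1])
    for c,st in blobs(im,40): print(n,c,st)
o=np.zeros((600,800,3),np.uint8)
for j,t in enumerate("06"):
    a=cv2.imread(f"pics/side{t}.png"); b=cv2.imread(f"pics/scene{t}.png")
    o[j*300:j*300+300,:400]=cv2.resize(a[155:305,240:440],(400,300),interpolation=2)
    o[j*300:j*300+300,400:]=cv2.resize(b[130:280,220:420],(400,300),interpolation=2)
cv2.imwrite("pics/cmp6.png",o)
E
```

```text
t: 9.35
ee_pos: [0.554, -0.1187, 0.309]
eef_rot: [2.216, 2.217, 0.004]
force: [1.1, 0.1, -0.3]
gripper_width: 0.0003
scene [186.2 165.9] [181 162  11   8  63]
scene [241.8 172.9] [238 170   9   7  49]
scene [433.5 181.5] [428 178  11   9  74]
scene [441.6 203.4] [435 199  14   9  94]
scene [366.7 225.6] [361 222  12   8  82]
side [361.8 114.5] [357 111  10   8  71]
side [383.1 164.9] [378 161  11   9  74]
side [436.5 173. ] [431 169  11  10  77]
side [325.2 180. ] [320 177  12   7  57]
side [267.9 245.7] [261 241  15  10 115]
side [257.4 286.4] [248 280  19  14 205]
side [358.6 327.6] [350 321  18  15 204]
```

View pics/cmp6.png

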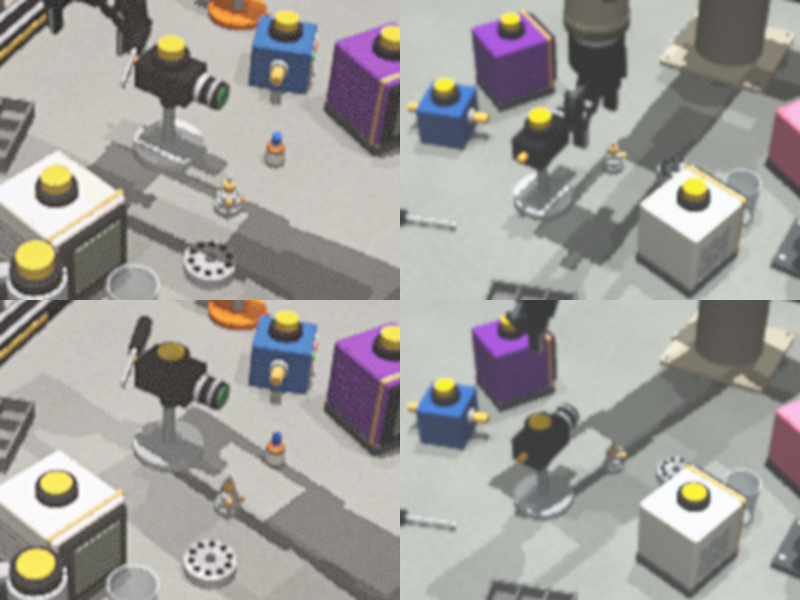

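The last pictures show all three pads down. The black camera still stands where it was, and the shutter and bystanders are unmoved. The hand is about 0.13 m above the camera.

```bash
python3 -c "
from workcell import *
s=observe();print(s['t'],s['force'],abs(s['qvel']).max());print(hand_in())"
```

```text
9.45 [ 0.01371322 -0.25336691  0.09612247] 0.04533660474336229
the job is handed in; nothing more can be done
None
```

I tapped the three guard pads in the order you asked: white detector, then nozzle, then black camera. I used the closed fingertips, and each pad went down about 10 to 12 mm. The highest force I read was about 6 N, and I handed the job in at 9.45 s.

- **Pads:** before-and-after pictures from the scene and side views show all three pads clearly sunk and staying down after I lifted off.
- **Bench:** the blue shutter's pad sits at the same pixel as at the start. The black camera and the other items in view had not shifted.
- **Hand:** it finished about 0.13 m above the black camera, with roughly zero force on it.
- **Sinkage figures:** these come from the fingertip height against the nominal pad heights, not a direct reading. The camera press stopped at about 2 N, before the rise in force near the stop that I felt on the other two pads, so I judged it from its height and the pictures. No check failed or disagreed.

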